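# Draw the long paddle out of the instrument washer

### The job

Pull the washer's sloping front door fully down and leave it open, then take out the long stirring paddle: it is longer than the doorway and its blade lies behind the fixed control panel, so tilt its free end up and draw it out slantwise. Finish while still holding it steady in the gripper, slanting with the blade end lowest, with the blade's tip over the middle of the shallow tray and a few centimetres above it, touching neither tray nor washer; leave the other things where they stand.

Things in the scene. Friction and masses are not known exactly. Their poses are not given: they have to be found in the camera images.
- washer: Bench-top instrument washer, fixed, white, 220 (x) x 345 (y) x 176 mm high; origin: centre of its underside; front along own -x. From a 60 mm high front sill (own x -100) the front slopes up and back at 35 degrees to a flat roof (own x +65 to +110, z 176). Chamber: own y -162 to +162, floor at z 22. Left of the doorway (own +y) a fixed control panel covers the chamber.
- washer_opening (a point): Middle of the doorway in the sloping front (own x -20, y -62, z 116 mm of the washer). The doorway is 200 mm wide, own y -162 to +37, and reaches from the sill up to the roof's edge. From y +37 to the left wall the slope is the fixed control panel, 6 mm thick with a 13 mm high knob; the chamber runs on beneath it.
- washer_rest (a point): Middle of the instrument rest in the chamber (own x -18, y -25, z 52 mm of the washer): two 6 mm cross bars along own x at own y -115 and +65, tops at z 52, ends turned up to z 65 at own x -62 and +26. The paddle lies across them.
- door (a joint): Door hinge, rad: 0 shut (lying on the slope), about 0.96 standing upright, 2.3 fully down in front. Hinge along the washer's y at own x -100, z 60. The 212 x 199 mm window door weighs 0.35 kg, is lightly damped; it falls shut below about 0.75 and falls fully open by itself once past about 1.0, if nothing is in its way.
- door_hinge (a point): Point on the door's hinge line, at the middle of the door's width.
- door_handle (a point): Middle of the door's steel handle bar: 10 mm thick round bar, 110 mm long, along the washer's y, standing about 33 mm clear off the door's outer face close to its upper edge (the edge is 12 mm beyond the bar's centre); 187 mm up the door from the hinge and 52 mm out from the slope.
- paddle: Steel stirring paddle, 280 mm long, loose, about 0.1 kg, lying across the two bars in the washer along the washer's y. Origin: middle of its length, on its underside; own y runs along it to the blade end, own z up. Handle bar 10 mm wide (x) x 12 mm high from y -140 to +82, then a blade 30 wide x 5 mm thick to y +140. Centre line 6 mm above the origin.
- paddle_blade (a point): Tip of the paddle's blade (own y +140), on the centre line.
- paddle_end (a point): Free end of the paddle's handle (own y -140), on the centre line.
- tray: Shallow plastic instrument tray, loose, 139 (own x) x 179 (own y) x 15 mm; origin: centre of its underside. Stands to the right of the washer, in front of the jar and dropper bottles or behind them.
- tweezers: Fine steel forceps, 127 mm long, lying in the tray; to be left alone.
- jar: Glass staining jar with lid, 62 mm across, 118 mm tall, right of the washer; to be left alone.
- dropper_tall: Brown dropper bottle, 38 mm across, 103 mm tall, right of the washer; to be left alone.
- dropper_short: Brown dropper bottle, 33 mm across, 91 mm tall, right of the washer; to be left alone.
- carton: Small upright carton 50 x 55 x 95 mm, front left; to be left alone.
- timer: Bench timer 62 x 66 x 21 mm, front left; to be left alone.
- pot: Round pot with black cap, 43 mm across, 87 mm tall, front left corner; to be left alone.

How it is judged:
By the outcome, as a careful person would: the job done as asked, in the order asked, and still so for the second after the job is handed in, while the arm keeps its last pose, push and grip.
It also fails if it takes over 54 s, if anything falls off the work surface, if the arm or the gripper's body presses on something with over 40 N, if the wrist force passes 120 N, or if a joint passes its speed limit or range.

### The arm

A 6-joint arm with a two-finger parallel gripper is mounted at the origin on a cart in front of the work surface, level with it; the furniture and walls round the work are solid. World frame = base frame: x ahead of the robot, y to its left, z up, the work surface at z = 0. Lengths are in m, angles in rad, forces in N, time in s.
With the tool pointing down it reaches from about 0.35 to 0.85 m from the base axis. Payload 8.1 kg.
Tool frame: the origin (TCP) lies at the very end of the fingers, on their centre line; the grasp point (between the pads) lies 19 mm behind it; z points along the fingers, y is the direction in which the jaws open and shut (so a half turn about z gives the same grasp; the last joint's range is limited). The gripper opens to 93 mm and grips with 3 to 60 N. Pads are 15 mm wide; open, the fingers measure 128 mm over their backs; the gripper's body (75 mm by 188 mm) begins 65 mm behind the grasp point.
Start: joints at [1.095, 0.13, 1.488, -0, 1.523, -0.085], TCP at [0.229, 0.555, 0.219] pointing down, gripper open.
Joint ranges: [-2.96, 2.96], [-0.89, 2.26], [0.02, 2.5], [-1.34, 4.48], [0, 2.73], [-2.66, 2.66]. Speed limits (rad/s): [2.39, 2.39, 2.79, 3.14, 3.14, 3.14].

### API

Orientations are given as a rotation vector (axis times angle).
In Python, from plant import * gives the robot as it stands.
- The arm moves only by the tool apply_moves, never from a script. Its argument "commands" is one flat list of numbers, 7 for each row, row after row: the shift along the world's x, y, z in cm, then the turn, a rotation vector about the world's x, y, z in rad, then the finger opening in cm, from 0 to 9.3. A call has 1 to 8 rows; each row shifts and turns the pose as measured when the row begins; what a row does not reach is not made up. A row lasts 1/8 s, in which the tool goes at most 62.5 mm and 10.7 degrees, less where a joint would pass 70% of its speed; a pose out of reach is approached as far as the arm can. A call with a gripper value outside its range is refused whole. The fingers move at their own pace and stop on an object; "squeeze" is the grip in N (left out, the last holds). Time passes only in rows, so rows that do not move let the fingers close. It gives the time, the measured TCP pose, the force and the opening at its end, in the units of the state.
- read_state(): the state, without advancing time (a new reading comes with each control period).
- read_camera(name): name is "scene" or "top"; returns (picture, depth): 400x640x3 uint8, blue, green, red; 400x640 float32, m along the optical axis (not along the pixel's ray), 0 where there is no reading.
- camera_model(name): a dict with "intrinsics" (3x3 intrinsics, pixels), "dist_coeffs" ([k1, k2, p1, p2, k3] as OpenCV has them; the pictures are not rectified), "R" (3x3) and "t" (3): a world point X has camera coordinates R X + t. Camera axes: x right, y down, z forward; pixel columns grow to the right and rows downward; lengths in m; the calibration is good to about 2 mm. A picture is of the moment at which its call begins. camera_model takes no time and is no camera call.
- close_job(): hands the job in, once; it reports no verdict.
Trained networks look in the newest picture that a camera, given by its name, has taken for a name from the list of things; names that differ only in an ending like _2 or _b are one class to them, and where a whole thing is asked for, a point or a joint stands for the part that bears it (a point fixed in the world has none). Each returns a list of dicts, best first, with "conf" (0 to 1); they miss things now and then, are a little off and sometimes report something else, mostly with a low value. They report only what shows in the picture. A call takes as long as a camera call.
- find_in(query, camera): "point" ([x, y, z] in m, in the coordinates of the camera as it stood for that picture, good to about 4 mm: the middle of the surface that is visible of it).
- cut_out(query, camera): "mask" (400x640 bool, what is visible of it).
- spot_point(query, camera): "point" ([x, y, z] in m, in the coordinates of the camera as it stood for that picture, good to about 4 mm: a listed point, or the origin of a listed thing).
The state is a dict: "t": time; "q": joint angles; "dq": joint speeds; "joint_torque": joint torques, N m; "tool_pos": TCP position; "orientation": TCP orientation; "force": force on the tool from outside, world axes, zero at the start; "wrist_torque": the same for the moment, N m; "opening": finger opening in m.
Only numpy, scipy, OpenCV 4.12 (cv2) and the standard library are available. Lean on these libraries where they do the work, as an engineer would, in place of code of your own. Each camera call takes 0.05 s, during which the arm holds its last target. There are 200 camera calls.

## Working session

There is one attempt and no reset: what is moved stays moved. The work goes in short steps, Python scripts to look and compute and a tool call to move; the robot and the scene stay as the last step left them, time stands still between calls to the robot, and variables do not carry over. Pictures are saved under pics/ and viewed, about 8 in all and at most 12, crops included, and the job is handed in when it is done.

Besides the shell and the picture viewer there is one more tool, called after "Call:" by a JSON object that holds its "fn" and its "kwargs". apply_moves: Moves the arm, as the interface text tells. Its arguments: {"type":"object","properties":{"commands":{"type":"array"},"squeeze":{"type":"number"}},"required":["commands"]}

```bash
mkdir -p pics; ls; cat > h.py <<'E'
from plant import *
import numpy as np, cv2
from scipy.spatial.transform import Rotation as Ro
def w(cam,p):
    m=camera_model(cam); return np.array(m["R"]).T@(np.array(p)-np.array(m["t"]))
def pix(cam,X):
    m=camera_model(cam); return cv2.projectPoints(np.array(X,float).reshape(-1,3),cv2.Rodrigues(np.array(m["R"]))[0],np.array(m["t"],float),np.array(m["intrinsics"]),np.array(m["dist_coeffs"]))[0].reshape(-1,2)
def cloud(cam,depth):
    m=camera_model(cam);K=np.array(m["intrinsics"]);v,u=np.mgrid[:400,:640]
    q=cv2.undistortPoints(np.stack([u.ravel(),v.ravel()],1).astype(float).reshape(-1,1,2),K,np.array(m["dist_coeffs"])).reshape(-1,2)
    d=depth.ravel();P=np.c_[q*d[:,None],d];W=(P-np.array(m["t"]))@np.array(m["R"]);W[d==0]=np.nan
    return W.reshape(400,640,3)
E
python3 - <<'E'
from h import *
for c in ("scene","top"):
    im,d=read_camera(c); cv2.imwrite(f"pics/{c}0.png",im); np.save(f"{c}0.npy",d)
    for n in ["washer","washer_opening","washer_rest","door_hinge","door_handle","paddle","paddle_blade","paddle_end","tray","jar","dropper_tall","dropper_short"]:
        r=spot_point(n,c)
        if r: print(c,n,[(round(x["conf"],2),w(c,x["point"]).round(3).tolist()) for x in r[:2]])
s=read_state();print(s["t"],s["tool_pos"],s["orientation"])
E
```

```text
pics
scene washer [(0.79, [0.609, 0.071, 0.003]), (0.45, [0.515, -0.007, 0.061])]
scene washer_opening [(0.66, [0.596, 0.006, 0.118])]
scene washer_rest [(0.74, [0.588, 0.043, 0.049]), (0.27, [0.434, -0.269, -0.002])]
scene door_hinge [(0.72, [0.513, -0.008, 0.062])]
scene door_handle [(0.7, [0.354, 0.315, 0.001]), (0.69, [0.636, 0.013, 0.214])]
scene paddle [(0.25, [0.603, -0.271, -0.001])]
scene paddle_blade [(0.69, [0.455, -0.326, -0.003])]
scene tray [(0.74, [0.604, -0.269, 0.001])]
scene jar [(0.58, [0.435, -0.27, -0.0])]
scene dropper_tall [(0.69, [0.429, -0.209, -0.002])]
scene dropper_short [(0.87, [0.454, -0.326, -0.002])]
top washer [(0.98, [0.604, 0.071, 0.002])]
top washer_opening [(0.92, [0.593, 0.01, 0.116])]
top door_hinge [(0.84, [0.518, -0.003, 0.066])]
top door_handle [(0.79, [0.636, 0.017, 0.211])]
top tray [(0.61, [0.6, -0.263, 0.0])]
top jar [(0.82, [0.434, -0.268, -0.002])]
top dropper_tall [(0.74, [0.426, -0.205, -0.002])]
top dropper_short [(0.47, [0.455, -0.322, 0.0])]
1.3 [0.22853804 0.55480033 0.21863273] [6.09932127e-01 3.08181023e+00 5.65145580e-05]
```

View pics/scene0.png

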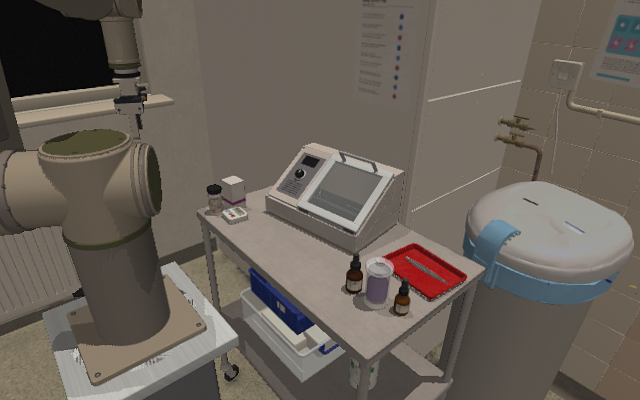

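View pics/top0.png

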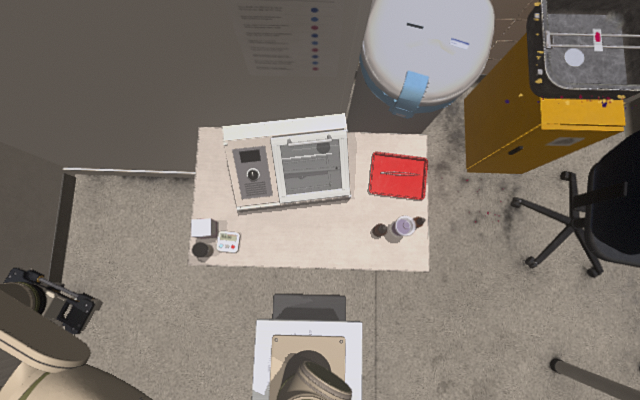

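```bash
python3 - <<'E'
from h import *
# washer yaw from roof points (z~0.176) in top cloud
W=cloud("top",np.load("top0.npy")).reshape(-1,3)
k=(abs(W[:,2]-.176)<.006)&(W[:,0]>.55)&(abs(W[:,1])<.3)
P=W[k][:,:2].astype(np.float32);print(len(P),P.min(0),P.max(0));r=cv2.minAreaRect(P);print(r)
print(cv2.boxPoints(r).round(3))
# handle bar
k=(W[:,2]>.2)&(W[:,2]<.225)&(W[:,0]>.55)&(abs(W[:,1]-.015)<.1)
P=W[k];print(len(P),P.mean(0),cv2.minAreaRect(P[:,:2].astype(np.float32)))
for c in ("scene","top"):print(c,"cam",(-np.array(camera_model(c)["R"]).T@camera_model(c)["t"]).round(2))
E
```

```text
2768 [ 0.62495005 -0.08951788] [0.7747297 0.2999195]
((0.6997316479682922, 0.10465709865093231), (0.1496497541666031, 0.3894367516040802), 0.44059714674949646)
[[ 0.623  0.299]
 [ 0.626 -0.091]
 [ 0.776 -0.089]
 [ 0.773  0.3  ]]
464 [0.72256848 0.01518847 0.21335336] ((0.6997851133346558, 0.014534488320350647), (0.14923332631587982, 0.19828805327415466), 0.8025316596031189)
scene cam [-0.1  -0.68  0.6 ]
top cam [0.32 0.   1.19]
```

The scene view shows the washer at about (335,195), its door shut, with the handle at (360,160). The red tray is at (425,270), behind the jar and dropper bottles at (355–400,285). The top view shows the washer at (288,163), yawed a few degrees, and the tray at (397,177). A bin lid stands behind it and to the right, around (430,50). Next I'll refine the yaw and check how much room there is around the tray.

```bash
python3 - <<'E'
from h import *
D={c:cloud(c,np.load(c+"0.npy")).reshape(-1,3) for c in("top","scene")}
for c,W in D.items():
    # slope plane: points near expected plane
    psi=np.radians(8.5);o=np.array([.606,.071,0]);R=Ro.from_euler('z',psi).as_matrix()
    L=(W-o)@R
    for name,y0,y1 in(("panel",.05,.15),("door",-.15,.02),):
        k=(L[:,1]>y0)&(L[:,1]<y1)&(L[:,0]>-.08)&(L[:,0]<.05)&(abs(L[:,2]-(.06+(L[:,0]+.1)*.7))<.025)
        P=W[k];
        for _ in range(5):
            m=P.mean(0);n=np.linalg.svd(P-m,full_matrices=False)[2][2];n*=np.sign(n[2]);e=(P-m)@n;P=P[abs(e)<max(.002,1.5*e.std())]
        print(c,name,len(P),"yaw",np.degrees(np.arctan2(-n[1],-n[0])).round(2),"slope",np.degrees(np.arccos(n[2])).round(1),e.std().round(4))
    k=(W[:,2]>.2)&(W[:,2]<.225)&(L[:,0]<.05)&(abs(L[:,1]+.062)<.08)&(L[:,0]>-.02)
    P=W[k];print(" bar",len(P),P.mean(0).round(3),cv2.minAreaRect(P[:,:2].astype(np.float32)))
    k=(L[:,1]<-.18)&(W[:,2]>.02)&(W[:,0]>.3)&(W[:,0]<.9)&(W[:,1]>-.8)
    P=W[k];g={}
    for p in P:
        a=(int(np.floor(p[0]*20)),int(np.floor(p[1]*20)));g[a]=max(g.get(a,0),p[2])
    print("rows x .3..,cols y -.8..-.1")
    for i in range(6,18):print(round(i/20,2),[int(100*g.get((i,j),0)) for j in range(-16,-2)])
E
```

```text
top panel 1175 yaw 9.86 slope 35.1 0.0011
top door 1910 yaw 8.47 slope 35.5 0.0011
 bar 170 [0.637 0.015 0.214] ((0.6399392485618591, 0.01477857306599617), (0.017658546566963196, 0.11606257408857346), 7.0021538734436035)
rows x .3..,cols y -.8..-.1
0.3 [0, 0, 0, 0, 0, 0, 0, 0, 0, 0, 0, 0, 0, 0]
0.35 [0, 0, 0, 0, 0, 0, 0, 0, 0, 0, 0, 0, 0, 0]
0.4 [0, 0, 0, 0, 0, 0, 0, 0, 0, 8, 12, 10, 10, 0]
0.45 [0, 0, 0, 0, 0, 0, 0, 0, 0, 9, 10, 10, 0, 0]
0.5 [0, 0, 0, 0, 0, 0, 0, 0, 0, 0, 0, 0, 2, 0]
0.55 [0, 0, 0, 0, 0, 0, 0, 0, 0, 0, 0, 0, 0, 0]
0.6 [0, 0, 0, 0, 0, 0, 0, 0, 0, 0, 0, 0, 0, 0]
0.65 [0, 0, 0, 0, 0, 0, 0, 0, 0, 0, 0, 0, 0, 0]
0.7 [0, 0, 0, 0, 0, 0, 0, 0, 0, 0, 0, 0, 0, 0]
0.75 [0, 0, 0, 0, 0, 0, 0, 0, 0, 0, 0, 0, 0, 0]
0.8 [5, 5, 5, 5, 6, 0, 0, 0, 0, 0, 0, 0, 0, 0]
0.85 [6, 5, 5, 6, 0, 0, 0, 0, 4, 4, 4, 0, 0, 0]
scene panel 800 yaw 9.94 slope 34.8 0.0011
scene door 1913 yaw 8.29 slope 35.5 0.001
 bar 142 [0.635 0.007 0.211] ((0.6357976198196411, 0.010785438120365143), (0.012431491166353226, 0.1167663186788559), 8.993511199951172)
rows x .3..,cols y -.8..-.1
0.3 [0, 0, 0, 0, 0, 0, 0, 0, 0, 0, 0, 0, 0, 0]
0.35 [0, 0, 0, 0, 0, 0, 0, 0, 0, 0, 0, 0, 0, 0]
0.4 [0, 0, 0, 0, 0, 0, 0, 0, 0, 9, 11, 10, 7, 0]
0.45 [0, 0, 0, 0, 0, 0, 0, 0, 0, 8, 10, 10, 0, 0]
0.5 [0, 0, 0, 0, 0, 0, 0, 0, 0, 0, 0, 0, 0, 0]
0.55 [0, 0, 0, 0, 0, 0, 0, 0, 0, 0, 0, 0, 0, 0]
0.6 [0, 0, 0, 0, 0, 0, 0, 0, 0, 0, 0, 0, 0, 0]
0.65 [0, 0, 0, 0, 0, 0, 0, 0, 0, 0, 0, 0, 0, 0]
0.7 [0, 0, 0, 0, 0, 0, 0, 0, 0, 0, 0, 0, 0, 0]
0.75 [0, 0, 0, 0, 0, 0, 0, 0, 0, 0, 0, 0, 0, 0]
0.8 [0, 0, 5, 5, 5, 0, 0, 0, 0, 0, 0, 0, 0, 0]
0.85 [0, 0, 5, 5, 5, 0, 0, 0, 4, 4, 3, 0, 0, 0]
```

Call:
{"fn": "apply_moves", "kwargs": {"commands": [3,-3.5,3,0,0,0.136,0,3,-4,3,0,0,0.136,0,3.5,-4.5,2,0,0,0.136,0,3.5,-4.5,1.5,0,0,0.136,0,3.5,-5,1,0,0,0,0,3.5,-5,0,0,0,0,0,3.5,-5,0,0,0,0,0,3.5,-5,0,0,0,0,0], "squeeze": 20}}

```text
t: 2.3
tool_pos: [0.5011, 0.1822, 0.3272]
orientation: [-0.282, 3.123, -0.002]
force: [1.6, 1.3, 0.2]
opening: 0.0178
```

Call:
{"fn": "apply_moves", "kwargs": {"commands": [4,-4.2,0,0,0,-0.02,0,4,-4.2,0,0,0,0,0,4,-4.2,-1,0,0,0,0,4,-4,-1.5,0,0,0,0,0,0,0,0,0,0,0]}}

```text
t: 2.92
tool_pos: [0.6669, 0.0053, 0.3001]
orientation: [-0.241, 3.126, -0.002]
force: [0.2, -0.1, 0.9]
opening: 0.0005
```

Call:
{"fn": "apply_moves", "kwargs": {"commands": [0,0.3,-5,0,0,0,0,-0.3,0.3,-5,0,0,0,0,0,0,-0.5,0,0,0,0]}}

```text
t: 3.3
tool_pos: [0.6642, 0.0122, 0.1956]
orientation: [-0.24, 3.122, -0.002]
force: [-0.1, 0.4, 0.0]
opening: 0.0002
```

```bash
python3 - <<'E'
from h import *
im,d=read_camera("scene");cv2.imwrite("pics/s1.png",cv2.resize(im[100:280,240:440],None,fx=3,fy=3))
for r in spot_point("door_handle","scene")[:2]:print(r["conf"],w("scene",r["point"]).round(3))
print(read_state()["tool_pos"],read_state()["force"])
# arc: displacement of bar in world cm for door angle steps from 0
ex=np.array([np.cos(np.radians(8.8)),np.sin(np.radians(8.8)),0])
f=lambda a:.194*(np.cos(a+np.radians(50.5))*ex+np.sin(a+np.radians(50.5))*np.array([0,0,1]))
for a in np.arange(0,1.15,.15):print(a.round(2),((f(a+.15)-f(a))*100).round(2),((f(a)-f(0))*100).round(1))
E
```

```text
0.61 [0.637 0.014 0.211]
[0.66671189 0.01186629 0.20037241] [ 0.53302524 -0.2067043   0.36905659]
0.0 [-2.35 -0.36  1.68] [0. 0. 0.]
0.15 [-2.57 -0.4   1.3 ] [-2.3 -0.4  1.7]
0.3 [-2.73 -0.42  0.9 ] [-4.9 -0.8  3. ]
0.45 [-2.83 -0.44  0.48] [-7.6 -1.2  3.9]
0.6 [-2.87 -0.44  0.04] [-10.5  -1.6   4.4]
0.75 [-2.85 -0.44 -0.39] [-13.4  -2.1   4.4]
0.9 [-2.76 -0.43 -0.82] [-16.2  -2.5   4. ]
1.05 [-2.6  -0.4  -1.23] [-19.   -2.9   3.2]
```

View pics/s1.png

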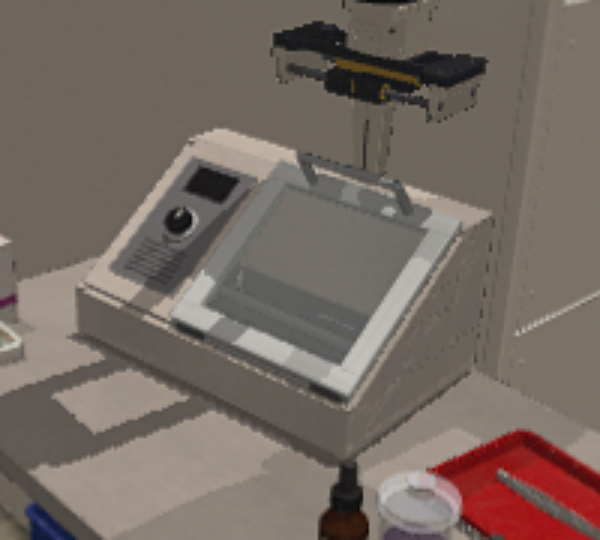

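The closed fingers are behind the handle bar, at crop pixel (372,160), so I'll pull along the arc.

Call:
{"fn": "apply_moves", "kwargs": {"commands": [0,0,-1,0,0,0,0,-1.5,-0.2,0,0,0,0,0,-2.35,-0.35,1.7,0,0,0,0,-2.6,-0.4,1.3,0,0,0,0,-2.7,-0.4,0.9,0,0,0,0,-2.8,-0.4,0.5,0,0,0,0,-2.8,-0.4,0,0,0,0,0]}}

```text
t: 4.28
tool_pos: [0.5252, -0.0095, 0.2525]
orientation: [-0.24, 3.086, -0.009]
force: [-0.0, -0.5, 0.3]
opening: 0.0006
```

```bash
python3 - <<'E'
from h import *
im,d=read_camera("scene");cv2.imwrite("pics/s2.png",cv2.resize(im[100:280,240:440],None,fx=3,fy=3))
for r in spot_point("door_handle","scene")[:2]:print(r["conf"],w("scene",r["point"]).round(3))
s=read_state();print(s["tool_pos"],s["force"])
E
```

```text
0.72 [ 0.509 -0.003  0.258]
[ 0.52441765 -0.0095935   0.25245275] [ 0.88828081 -0.00842822  0.28567561]
```

View pics/s2.png

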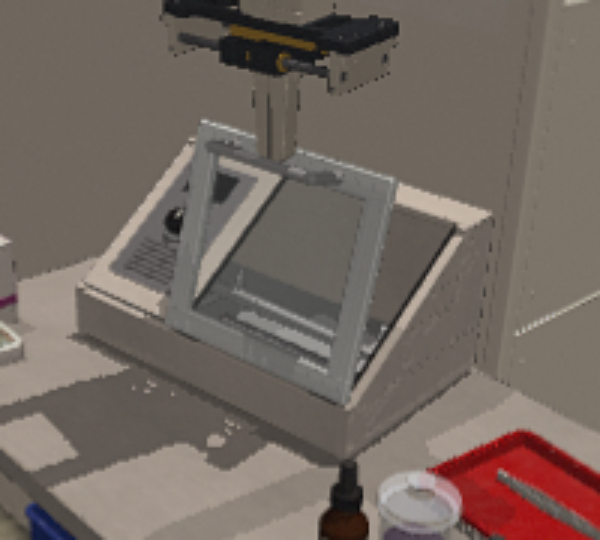

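The door is about 0.66 rad open and the bar sits at (275,165) in the crop. The fingertip is shallow on it, so I'll go a bit deeper and continue.

Call:
{"fn": "apply_moves", "kwargs": {"commands": [0,0,-1.3,0,0,0,0,-2.8,-0.4,0,0,0,0,0,-2.8,-0.4,-0.5,0,0,0,0,-1.2,-0.2,-0.3,0,0,0,0]}}

```text
t: 4.88
tool_pos: [0.4589, -0.0195, 0.2312]
orientation: [-0.24, 3.082, -0.01]
force: [0.9, 0.5, 0.3]
opening: 0.0002
```

```bash
python3 - <<'E'
from h import *
im,d=read_camera("scene")
for r in spot_point("door_handle","scene")[:2]:print(r["conf"],w("scene",r["point"]).round(3))
s=read_state();print(s["tool_pos"],s["force"])
E
```

```text
0.66 [ 0.432 -0.018  0.235]
[ 0.45896438 -0.01950326  0.23132065] [ 0.28131931  0.04250506 -0.69129907]
```

Call:
{"fn": "apply_moves", "kwargs": {"commands": [-0.8,0,5,0,0,0,0,0,0,6,0,0,0,0,0,0,3,0,0,0,0,0,0,0,0,0,0,0]}}

```text
t: 5.48
tool_pos: [0.4533, -0.019, 0.3747]
orientation: [-0.24, 3.082, -0.009]
force: [0.0, 0.8, -1.4]
opening: 0.0006
```

```bash
python3 - <<'E'
from h import *
for c in("scene","top"):
    im,d=read_camera(c);cv2.imwrite(f"pics/{c}3.png",im); np.save(f"{c}3.npy",d)
    for n in("door_handle","paddle","paddle_end","paddle_blade","washer_rest","washer_opening","washer","door_hinge","tray"):
        for r in spot_point(n,c)[:2]:print(c,n,round(r["conf"],2),w(c,r["point"]).round(3))
s=read_state();print(s["t"],s["tool_pos"],s["force"])
a=cv2.imread("pics/scene3.png")[120:260,240:430];b=cv2.imread("pics/top3.png")[110:220,215:365]
cv2.imwrite("pics/c3.png",np.vstack([cv2.resize(a,(560,413)),cv2.resize(b,(560,411))])[:, :] if False else np.hstack([cv2.resize(a,(400,295)),cv2.resize(b,(400,295))]))
E
```

```text
scene door_handle 0.97 [ 0.325 -0.033  0.056]
scene paddle 0.57 [0.595 0.059 0.054]
scene paddle_end 0.84 [ 0.606 -0.078  0.055]
scene washer_opening 0.74 [0.592 0.007 0.119]
scene washer 0.7 [0.605 0.072 0.006]
scene door_hinge 0.81 [ 0.515 -0.011  0.062]
scene tray 0.74 [ 0.604 -0.27  -0.001]
top door_handle 0.68 [ 0.322 -0.03   0.054]
top paddle_blade 0.5 [ 0.603 -0.264 -0.001]
top washer_rest 0.2 [ 0.516 -0.002  0.065]
top door_hinge 0.69 [ 0.519 -0.002  0.063]
top tray 0.9 [ 0.599 -0.261 -0.   ]
6.475 [ 0.45129477 -0.01893088  0.37185029] [-1.14823114  0.37595446  0.47065646]
```

View pics/c3.png

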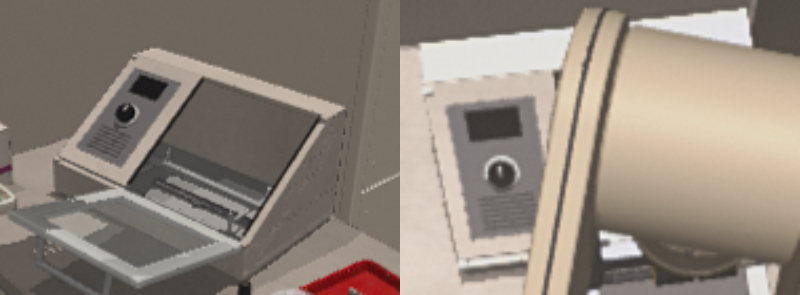

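The door is fully down: the handle bar measures z 0.055, against 0.053 predicted. The paddle shows as a dark bar in the left crop, around (205,205). I'll refine its line next.

```bash
cat >> h.py <<'E'
psi=np.radians(8.8);o=np.array([.606,.071,0]);RW=Ro.from_euler('z',psi)
def own(X):return RW.inv().apply(np.asarray(X)-o)
def wld(X):return RW.apply(np.asarray(X))+o
E
python3 - <<'E'
from h import *
W=cloud("scene",np.load("scene3.npy"));L=own(W.reshape(-1,3)).reshape(400,640,3)
im,_=read_camera("scene")
for r in cut_out("paddle","scene")[:1]:
    print(r["conf"],r["mask"].sum());m=r["mask"]&(L[...,2]>.055)&(L[...,2]<.075);P=L[m];print(len(P))
    for y in np.arange(-.16,.05,.02):
        k=abs(P[:,1]-y)<.01
        if k.sum():print(y.round(2),k.sum(),np.percentile(P[k],[10,50,90],axis=0).round(3).tolist())
s=read_state();print(s["q"].round(2))
cur=Ro.from_rotvec(s["orientation"]);a=np.radians(20)
for sg in(1,-1):
    z=np.array([np.sin(a),0,-np.cos(a)]);y=sg*np.array([np.cos(a),0,np.sin(a)]);x=np.cross(y,z)
    T=RW*Ro.from_matrix(np.c_[x,y,z]);print(sg,(T*cur.inv()).as_rotvec().round(3),T.as_rotvec().round(3))
E
```

```text
0.83 256
220
-0.14 1 [[-0.022, -0.13, 0.062], [-0.022, -0.13, 0.062], [-0.022, -0.13, 0.062]]
-0.12 24 [[-0.025, -0.127, 0.057], [-0.023, -0.12, 0.062], [-0.02, -0.111, 0.064]]
-0.1 22 [[-0.025, -0.108, 0.056], [-0.023, -0.1, 0.061], [-0.017, -0.094, 0.063]]
-0.08 25 [[-0.024, -0.089, 0.057], [-0.021, -0.08, 0.062], [-0.017, -0.072, 0.064]]
-0.06 25 [[-0.023, -0.067, 0.057], [-0.021, -0.06, 0.061], [-0.016, -0.053, 0.063]]
-0.04 20 [[-0.022, -0.047, 0.058], [-0.021, -0.04, 0.062], [-0.015, -0.034, 0.064]]
-0.02 20 [[-0.022, -0.027, 0.057], [-0.02, -0.021, 0.062], [-0.016, -0.014, 0.065]]
-0.0 23 [[-0.02, -0.008, 0.056], [-0.018, -0.0, 0.061], [-0.012, 0.008, 0.064]]
0.02 19 [[-0.02, 0.013, 0.058], [-0.018, 0.021, 0.062], [-0.013, 0.028, 0.064]]
0.04 20 [[-0.019, 0.034, 0.057], [-0.017, 0.04, 0.061], [-0.013, 0.048, 0.063]]
[-0.16 -0.33  1.64  0.01  1.78 -1.89]
1 [ 0.349 -0.194 -1.546] [1.88  2.194 0.387]
-1 [-0.262 -0.276  1.545] [-2.17   1.86  -0.328]
```

Call:
{"fn": "apply_moves", "kwargs": {"commands": [1,-0.1,-1,0.039,-0.022,-0.172,4,1,-0.1,-1,0.039,-0.022,-0.172,4,1,-0.1,-1,0.039,-0.022,-0.172,4,1,-0.1,-1.2,0.039,-0.022,-0.172,4,1,-0.1,-1.2,0.039,-0.022,-0.172,4,1,-0.1,-1.2,0.039,-0.022,-0.172,4,1,-0.1,-1.2,0.039,-0.022,-0.172,4,1,-0.1,-1.2,0.039,-0.022,-0.172,4], "squeeze": 55}}

```text
t: 7.58
tool_pos: [0.5343, -0.0277, 0.2806]
orientation: [1.74, 2.319, 0.362]
force: [0.1, -0.0, 0.3]
opening: 0.0397
```

```bash
cat >> h.py <<'E'
def togo(pos,yaw=7,roll=20,tilt=0):
    s=read_state();cur=Ro.from_rotvec(s["orientation"]);a=np.radians(roll)
    z=np.array([np.sin(a),0,-np.cos(a)]);y=np.array([np.cos(a),0,np.sin(a)]);x=np.cross(y,z)
    T=Ro.from_euler('z',yaw,degrees=True)*Ro.from_euler('x',-tilt,degrees=True)*Ro.from_matrix(np.c_[x,y,z])
    print("t",s["t"],"q",s["q"].round(2),"pos",s["tool_pos"].round(4),"F",s["force"].round(1),"open",s["opening"])
    print("shift cm",((np.array(pos)-s["tool_pos"])*100).round(2),"turn",(T*cur.inv()).as_rotvec().round(3))
E
python3 - <<'E'
from h import *
togo([.571,-.025,.141]);togo([.605,-.020,.047])
E
```

```text
t 7.575 q [-0.25 -0.4   1.89  0.15  1.35 -0.54] pos [ 0.5343 -0.0277  0.2806] F [ 0.1 -0.   0.3] open 0.03967214504637027
shift cm [  3.67   0.27 -13.96] turn [ 0.03  -0.013 -0.156]
t 7.575 q [-0.25 -0.4   1.89  0.15  1.35 -0.54] pos [ 0.5343 -0.0277  0.2806] F [ 0.1 -0.   0.3] open 0.03967214504637027
shift cm [  7.07   0.77 -23.36] turn [ 0.03  -0.013 -0.156]
```

Call:
{"fn": "apply_moves", "kwargs": {"commands": [1,0,-4,0.03,-0.013,-0.156,4,1.2,0.1,-5,0,0,0,4,1.4,0.2,-5,0,0,0,4,0,0,0,0,0,0,4]}}

```text
t: 8.07
tool_pos: [0.5704, -0.0245, 0.137]
orientation: [1.919, 2.152, 0.382]
force: [-0.5, -0.5, 0.6]
opening: 0.04
```

```bash
python3 - <<'E'
from h import *
togo([.605,-.020,.047])
im,d=read_camera("scene");cv2.imwrite("pics/s4.png",cv2.resize(im[120:260,260:430],None,fx=4,fy=4))
E
```

```text
t 8.075 q [-0.21 -0.23  2.03  0.13  1.01 -0.37] pos [ 0.5704 -0.0245  0.137 ] F [-0.5 -0.5  0.6] open 0.039984762891636
shift cm [ 3.46  0.45 -9.  ] turn [-0.001  0.002  0.008]
```

View pics/s4.png

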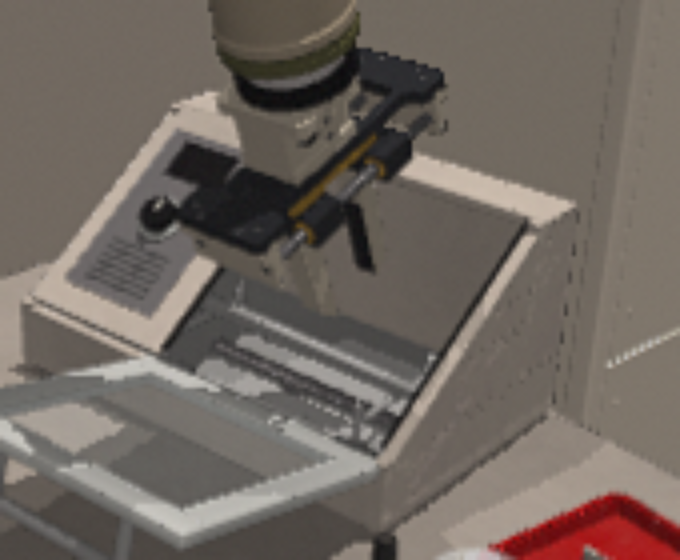

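```bash
python3 - <<'E'
from h import *
for p in([-.019,-.14,.064],[-.019,-.09,.064],[-.019,.03,.064],[.026,-.115,.065],[.026,.065,.065],[-.062,-.115,.065]):print(p,((pix("scene",wld(p))-[260,120])*4).round(0))
E
```

```text
[-0.019, -0.14, 0.064] [[426. 389.]]
[-0.019, -0.09, 0.064] [[367. 365.]]
[-0.019, 0.03, 0.064] [[239. 312.]]
[0.026, -0.115, 0.065] [[433. 353.]]
[0.026, 0.065, 0.065] [[243. 278.]]
[-0.062, -0.115, 0.065] [[359. 399.]]
```

The bright bar from (235,310) to (415,390) in the crop matches the paddle's projection, and the fingers are on line with it. Next I'll descend along the tool axis and grip.

Call:
{"fn": "apply_moves", "kwargs": {"commands": [1.4,0.2,-3.6,0,0,0,4,1.4,0.2,-3.6,0,0,0,4,0.6,0,-1.6,0,0,0,4,0,0,0,0,0,0,4]}}

```text
t: 8.62
tool_pos: [0.6154, -0.0229, 0.0656]
orientation: [1.903, 2.136, 0.398]
force: [-0.5, 0.1, 0.8]
opening: 0.0398
```

```bash
python3 - <<'E'
from h import *
togo([.605,-.020,.047])
E
```

```text
t 8.625 q [-0.18 -0.03  1.99  0.14  0.82 -0.37] pos [ 0.6154 -0.0229  0.0656] F [-0.5  0.1  0.8] open 0.039843263569656936
shift cm [-1.04  0.29 -1.86] turn [0.003 0.026 0.008]
```

Call:
{"fn": "apply_moves", "kwargs": {"commands": [-1,0.3,-1.8,0,0.026,0,4,0,0,0,0,0,0,4]}}

```text
t: 8.88
tool_pos: [0.6069, -0.0203, 0.0511]
orientation: [1.917, 2.15, 0.377]
force: [-0.4, -0.7, 0.3]
opening: 0.04
```

```bash
python3 - <<'E'
from h import *
togo([.605,-.020,.047])
E
```

```text
t 8.875 q [-0.18 -0.01  2.    0.13  0.82 -0.36] pos [ 0.6069 -0.0203  0.0511] F [-0.4 -0.7  0.3] open 0.04003772624402344
shift cm [-0.19  0.03 -0.41] turn [0.004 0.003 0.008]
```

Call:
{"fn": "apply_moves", "kwargs": {"commands": [-0.2,0,-0.6,0,0,0,4,0,0,0,0,0,0,0,0,0,0,0,0,0,0,0,0,0,0,0,0,0,0,0,0,0,0,0,0]}}

```text
t: 9.5
tool_pos: [0.6064, -0.0206, 0.0474]
orientation: [1.914, 2.147, 0.381]
force: [0.4, -0.9, 1.1]
opening: 0.0104
```

```bash
python3 - <<'E'
from h import *
togo([.605,-.020,.047])
# tilt plan: pivot at paddle point own y .065; 
p=wld([-.019,.065,.058]);ax=RW.apply([-1,0,0]);r=read_state()["tool_pos"]-p
for t in(5,10,15,20):
    print(t,((Ro.from_rotvec(ax*np.radians(t)).apply(r)-r)*100).round(2),(ax*np.radians(t)).round(3))
E
```

```text
t 9.5 q [-0.18 -0.01  2.01  0.13  0.8  -0.37] pos [ 0.6064 -0.0206  0.0474] F [ 0.4 -0.9  1.1] open 0.010432614445067533
shift cm [-0.14  0.06 -0.04] turn [0.005 0.007 0.008]
5 [ 0.01 -0.03  1.36] [-0.086 -0.013  0.   ]
10 [-0.01  0.05  2.72] [-0.172 -0.027  0.   ]
15 [-0.04  0.25  4.06] [-0.259 -0.04   0.   ]
20 [-0.09  0.57  5.38] [-0.345 -0.053  0.   ]
```

The grip is on, at 10.4 mm opening. Next I'll lift slightly and tilt the free end up.

Call:
{"fn": "apply_moves", "kwargs": {"commands": [0,0,0.8,0,0,0,0,0,0,1.5,-0.086,-0.013,0,0,0,0.1,1.4,-0.086,-0.013,0,0,0,0.2,1.4,-0.086,-0.013,0,0,0,0.3,1.3,-0.086,-0.013,0,0,0,0,0,0,0,0,0]}}

```text
t: 10.25
tool_pos: [0.6056, -0.0156, 0.1148]
orientation: [1.689, 2.015, 0.044]
force: [-0.4, -0.4, -1.1]
opening: 0.0104
```

```bash
python3 - <<'E'
from h import *
togo([.605,-.015,.11],tilt=20)
im,d=read_camera("scene");cv2.imwrite("pics/s5.png",cv2.resize(im[120:260,260:430],None,fx=4,fy=4))
E
```

```text
t 10.25 q [ 0.09 -0.1   2.01 -0.44  0.88  0.14] pos [ 0.6056 -0.0156  0.1148] F [-0.4 -0.4 -1.1] open 0.010356259417839806
shift cm [-0.06  0.06 -0.48] turn [0.012 0.021 0.008]
```

View pics/s5.png

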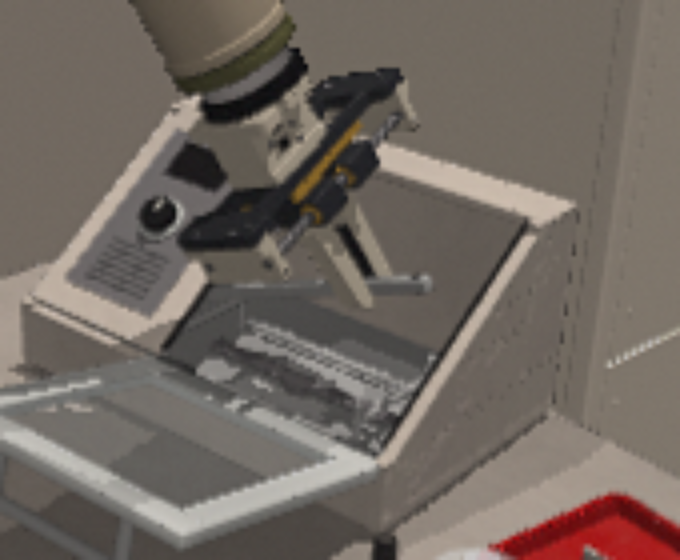

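The paddle is held tilted, from (215,288) to (425,285) in the crop, and clears the panel. Next I'll draw it out along its own axis.

Call:
{"fn": "apply_moves", "kwargs": {"commands": [0.3,-2.3,0.85,0,0,0,0,0.3,-2.3,0.85,0,0,0,0,0.3,-2.3,0.85,0,0,0,0,0.3,-2.3,0.85,0,0,0,0,0.3,-2.3,0.85,0,0,0,0,0,0,0,0,0,0,0]}}

```text
t: 11.05
tool_pos: [0.6177, -0.1376, 0.1536]
orientation: [1.704, 2.021, 0.05]
force: [0.6, -0.2, -0.1]
opening: 0.0101
```

```bash
cat >> h.py <<'E'
def padline(g=.225):
    s=read_state();T=Ro.from_rotvec(s["orientation"]).as_matrix();c=np.array(s["tool_pos"])-.012*T[:,2]
    d=T[:,0];d=d*np.sign(-d[2]);tip=c+g*d;end=c-(.28-g)*d
    print("tip",tip.round(3),"own",own(tip).round(3),"end",end.round(3),"own",own(end).round(3),"tilt",np.degrees(np.arcsin(-d[2])).round(1));return tip,end
E
python3 - <<'E'
from h import *
togo([.605,-.015,.11],tilt=20);t,e=padline(.23)
im,d=read_camera("scene");m=im.copy()
for p in(t,e):
    u=pix("scene",p)[0].astype(int);cv2.circle(m,tuple(map(int,u)),2,(0,0,255),1)
cv2.imwrite("pics/s6.png",cv2.resize(m[100:280,240:450],None,fx=3.5,fy=3.33))
for n in("paddle_blade","paddle_end"):
    for r in spot_point(n,"scene")[:2]:print(n,round(r["conf"],2),w("scene",r["point"]).round(3))
E
```

```text
t 11.05 q [-0.18 -0.14  1.96 -0.27  0.88 -0.22] pos [ 0.6177 -0.1376  0.1536] F [ 0.6 -0.2 -0.1] open 0.010056014857974515
shift cm [-1.27 12.26 -4.36] turn [-0.002  0.014  0.012]
tip [0.59  0.081 0.085] own [-0.014  0.012  0.085] end [ 0.618 -0.181  0.181] own [-0.027 -0.251  0.181] tilt 20.0
paddle_blade 0.85 [0.593 0.07  0.085]
paddle_blade 0.38 [ 0.513 -0.01   0.062]
paddle_end 0.82 [ 0.616 -0.188  0.182]
```

View pics/s6.png

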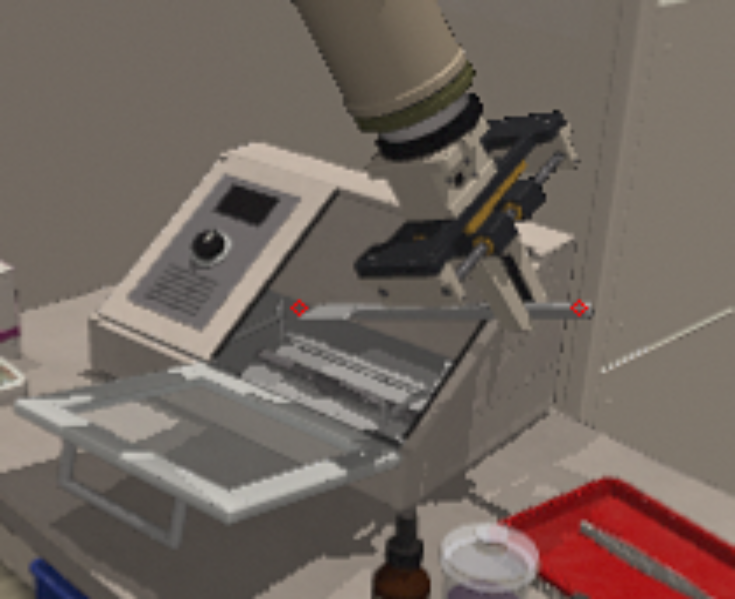

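The paddle is out from behind the panel, with its tip at (300,310) in the crop, and it matches the predicted line. Next I'll lift clear of the side wall and carry it to the tray.

Call:
{"fn": "apply_moves", "kwargs": {"commands": [0,0,3,0,0,0,0,0,0,3.5,0,0,0,0,0,0,3,0,0,0,0,0.1,-3,0,0,0,0,0,0.1,-4,0,0,0,0,0,0.1,-4,0,0,0,0,0,0.1,-4,0,0,0,0,0,0.1,-4,0,0,0,0,0]}}

```text
t: 12.2
tool_pos: [0.6209, -0.3175, 0.2428]
orientation: [1.694, 2.046, 0.055]
force: [0.3, 0.2, -2.4]
opening: 0.0102
```

```bash
python3 - <<'E'
from h import *
togo([.605,-.015,.11],tilt=20);t,e=padline(.222)
E
```

```text
t 12.2 q [-0.53 -0.07  1.73 -0.05  1.   -0.7 ] pos [ 0.6209 -0.3175  0.2428] F [ 0.3  0.2 -2.4] open 0.01016264494325256
shift cm [ -1.59  30.25 -13.28] turn [-0.009  0.004 -0.006]
tip [ 0.59  -0.107  0.179] own [-0.043 -0.173  0.179] end [ 0.623 -0.369  0.273] own [-0.05  -0.437  0.273] tilt 19.5
```

Call:
{"fn": "apply_moves", "kwargs": {"commands": [0.2,-4,0,0,0,0,0,0.2,-4,0,0,0,0,0,0.2,-3.5,0,-0.086,-0.011,0,0,0.2,-2.7,0,-0.086,-0.011,0,0,0,0,-3,0,0,0,0,0,0,-2.5,0,0,0,0,0,0,0,0,0,0,0]}}

```text
t: 13.08
tool_pos: [0.6297, -0.4588, 0.179]
orientation: [1.58, 1.982, -0.098]
force: [-0.5, -0.7, -0.1]
opening: 0.0103
```

```bash
python3 - <<'E'
from h import *
togo([.605,-.015,.11],tilt=30);t,e=padline(.222)
im,d=read_camera("scene");cv2.imwrite("pics/s7.png",cv2.resize(im[130:330,240:500],None,fx=3,fy=3))
for c in("scene","top"):
  if c=="top":read_camera(c)
  for n in("paddle_blade","paddle_end","tray"):
    for r in spot_point(n,c)[:1]:print(c,n,round(r["conf"],2),w(c,r["point"]).round(3))
E
```

```text
t 13.075 q [-0.66  0.12  1.7  -0.12  0.72 -0.82] pos [ 0.6297 -0.4588  0.179 ] F [-0.5 -0.7 -0.1] open 0.01032185507670991
shift cm [-2.47 44.38 -6.9 ] turn [-0.013 -0.001 -0.011]
tip [ 0.599 -0.262  0.08 ] own [-0.058 -0.328  0.08 ] end [ 0.632 -0.504  0.217] own [-0.063 -0.572  0.217] tilt 29.2
scene paddle_blade 0.58 [ 0.601 -0.264  0.078]
scene paddle_end 0.68 [ 0.631 -0.505  0.217]
scene tray 0.56 [ 0.602 -0.27  -0.002]
top paddle_blade 0.78 [ 0.605 -0.261  0.081]
top paddle_end 0.51 [ 0.63  -0.505  0.224]
top tray 0.98 [ 0.601 -0.266 -0.   ]
```

View pics/s7.png

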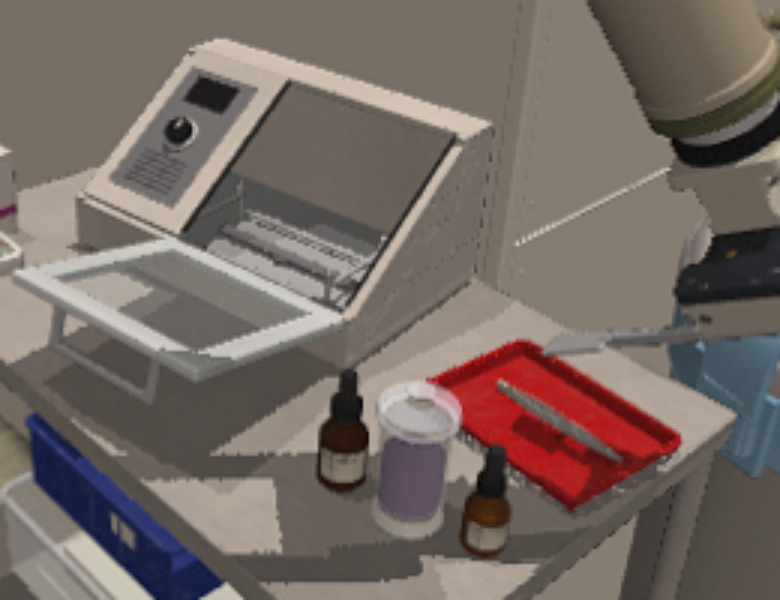

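The tip is over the tray at (550,350) in the crop, at z 0.08, and the door is still open. I'll lower it 3 cm and let it settle.

Call:
{"fn": "apply_moves", "kwargs": {"commands": [0,-0.2,-1.5,0,0,0,0,0.1,-0.2,-1.5,0,0,0,0,0,0,0,0,0,0,0,0,0,0,0,0,0,0,0,0,0,0,0,0,0]}}

```text
t: 14.1
tool_pos: [0.6319, -0.4657, 0.1524]
orientation: [1.577, 1.975, -0.099]
force: [0.5, -0.5, 0.2]
opening: 0.0103
```

```bash
python3 - <<'E'
from h import *
togo([.605,-.015,.11],tilt=30);t,e=padline(.222)
for c in("scene","top"):
  read_camera(c)
  for n in("paddle_blade","tray","door_handle","jar","dropper_tall"):
    for r in spot_point(n,c)[:1]:print(c,n,round(r["conf"],2),w(c,r["point"]).round(3))
print(np.abs(read_state()["dq"]).max())
E
```

```text
t 14.1 q [-0.66  0.16  1.71 -0.13  0.66 -0.81] pos [ 0.6319 -0.4657  0.1524] F [ 0.5 -0.5  0.2] open 0.010314899747908677
shift cm [-2.69 45.07 -4.24] turn [-0.009  0.005 -0.01 ]
tip [ 0.602 -0.269  0.053] own [-0.056 -0.336  0.053] end [ 0.634 -0.511  0.191] own [-0.062 -0.579  0.191] tilt 29.5
scene paddle_blade 0.64 [ 0.603 -0.274  0.052]
scene tray 0.6 [ 0.605 -0.27  -0.001]
scene door_handle 0.63 [ 0.322 -0.038  0.053]
scene jar 0.59 [ 0.438 -0.272 -0.003]
scene dropper_tall 0.91 [ 0.428 -0.209 -0.   ]
top paddle_blade 0.71 [ 0.602 -0.268  0.048]
top tray 0.61 [ 0.602 -0.263 -0.001]
top door_handle 0.86 [ 0.319 -0.031  0.055]
top jar 0.71 [ 0.435 -0.268 -0.005]
top dropper_tall 0.65 [ 0.423 -0.206  0.002]
0.001237015501601799
```

```bash
python3 -c "
from plant import *
print(close_job())"
```

```text
the job is handed in; nothing more can be done
None
```

The washer door is fully down and still open, and the paddle is out and held in the gripper over the tray. I handed the job in at about 14.5 s on the robot's clock; no verdict was reported.

- **How it went:** I hooked the door's handle bar with closed fingers until the door fell open by itself. I then gripped the paddle near its free end, tilted that end up 20°, drew it out along its own axis, lifted it over the side wall and carried it to the tray.
- **Paddle at the end:** it slants at about 29.5° with the blade lowest. The tip measures about (0.602, -0.270, 0.05) against the tray's centre at about (0.603, -0.266), so it is within about 1 cm of the middle and roughly 3.5 cm above the rim.
- **Steadiness:** the grip command is 55 N at 10.3 mm opening, the joints are practically still, and the outside force is under 1 N, so nothing is being touched.
- **Door and other things:** the door handle measures z ≈ 0.054, which is fully open. The jar, the tall dropper bottle and the tray are where they were, within the networks' error. I did not measure the short dropper bottle or the tweezers again, though both looked undisturbed in the last picture. The carton, timer and pot were never measured and were outside that crop.

The two cameras put the tip up to 6 mm apart, which is within their accuracy. No check failed.

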